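Sort the island clutter into its trays

TASK

Tidy up the worktop: stand the two shakers upright in the small caddy, one in each well, lay the two lemons in the divided fruit tray, one in each half, and lay the peeler flat in the undivided shallow tray. Never let a shaker tip over, and leave the tea light and the loose banana where they are.

Things in the scene. Friction and masses are not known exactly. Their poses are not given: they have to be found in the camera images.
- caddy: small light-wood caddy with two square wells side by side along its y axis, 72 (x) x 139 (y) x 30 mm high, fixed to the worktop. Origin: centre of the underside. Walls 5 mm, floor 5 mm; each well is 62 x 62 mm, with centres at y = +33.5 and -33.5 mm, x = 0 in its frame. At the start its y axis is within 0.12 rad of world y.
- fruit_tray: low mid-brown wooden tray with one dividing wall, 125 (x) x 205 (y) x 20 mm high, fixed to the worktop. Origin: centre of the underside. Walls and floor 5 mm; the two halves are 115 (x) x 95 (y) mm inside, with centres at y = +50 and -50 mm, x = 0; the divider is as high as the outer walls. Its y axis is within 0.12 rad of world y.
- utensil_tray: shallow undivided light-wood tray, 108 (x) x 208 (y) x 15 mm high, fixed to the worktop. Origin: centre of the underside. Walls and floor 4 mm, inside 100 (x) x 200 (y) mm. Its y axis is within 0.12 rad of world y.
- shaker_pale: round glass table shaker with a grey domed top and white contents, 44 mm diameter, 90 mm tall, about 0.1 kg; straight enough to grip from 15 to 70 mm up. Origin: centre of the underside, z up its axis. Standing, it is tall enough to be struck by the body of a gripper that reaches down low for a lemon or the peeler beside it.
- shaker_dark: the same shaker with grey-brown contents, 44 mm diameter, 90 mm tall, about 0.1 kg. Origin: centre of the underside, z up its axis. Either shaker may go in either well.
- lemon_a: lemon, 70 (x, its long axis) x 51 (y) x 50 (z) mm, about 0.08 kg; it can roll. Origin: on the underside as it lies at the start, so its centre is 25 mm along its own z from there. Either lemon may go in either half.
- lemon_b: slightly larger lemon, 72 (x, long axis) x 55 (y) x 54 (z) mm, about 0.1 kg. Origin: on the underside as it lies at the start; its centre is 27 mm along its own z from there.
- peeler: vegetable peeler lying flat with a dark green handle, 170 (x) x 25 (y) x 18 mm, about 0.08 kg. Origin: middle of its length, on the underside. Handle 24 mm wide and 17 mm high from x = -85 to 0, 20 mm wide and 15 mm high from 0 to 42, thin blade (5 mm high) from 43 to +85 mm; it balances near x = -20 mm. It may lie either way round.
- tea_light: small round tea-light candle in a pale cup, 38 mm diameter, 15 mm high, standing behind the trays; bystander, to be left alone. Origin: centre of the underside.
- banana: single yellow banana, 60 (x) x 196 (y) x 35 mm, lying on the worktop behind the trays; bystander, not to be sorted. Origin: middle of its underside.
Not all that is in view belongs to the job. What is shaped like the shaker_pale but blue or purple is not meant.

How it is judged:
By the outcome, as a careful person would: the job done as asked, in the order asked, and still so for the second after the job is handed in, with the robot touching nothing.
It also fails if it takes over 128 s, if anything falls off the work surface, if the arm or the gripper's body presses on something with over 40 N, if the wrist force passes 120 N, or if a joint passes its speed limit or range.

ROBOT

A 6-joint arm with a two-finger parallel gripper is mounted at the origin on the work surface; the furniture and walls round the work are solid. World frame = base frame: x ahead of the robot, y to its left, z up, the work surface at z = 0. Lengths are in m, angles in rad, forces in N, time in s.
With the tool pointing down it reaches from about 0.4 to 0.825 m from the base axis. Payload 7 kg.
Tool frame: the origin (TCP) lies on the centre line of the jaws, within the pads' length; the fingertips stand tip_reach ahead of it and the grasp point (between the pads) is the TCP (tip_reach is the distance from the TCP to the fingertips, in m); z points along the fingers, y is the line along which they close (so a half turn about z gives the same grasp; the last joint's range is limited). The gripper opens to 88 mm and grips with 3 to 60 N. Pads are 19 mm wide; open, the fingers measure 130 mm over their backs; the gripper's body (78 mm by 193 mm) begins 47 mm behind the grasp point.
Start: joints at [1.441, 0.359, 0.012, 0, -1.224, -0.288], TCP at [0.274, 0.617, 0.246] pointing down, gripper open.
Joint ranges: [-3.07, 3.07], [-1.43, 2.12], [-1.02, 1.25], [-3.03, 1.67], [-3.05, -0], [-3.03, 3.03]. Speed limits (rad/s): [2.39, 2.39, 3.01, 3.14, 3.14, 3.14].

INTERFACE

Orientations are given as [roll, pitch, yaw] about the fixed x, y, z axes, in that order (R = Rz(yaw) Ry(pitch) Rx(roll)).
In Python, from station import get_state, grab_frame, calibration, job_done, find_in, mark_of, tip_reach gives the robot as it stands.
- The arm moves only by the shell command python3 -m handwheel 'ROWS' [OPENING] [FORCE]. ROWS is JSON, a list of rows, each an object with "delta_pos": the shift along the world's x, y, z in units of 30 mm (1.0 is 30 mm), a list of three; "dr": the turn, a rotation vector about the world's x, y, z in degrees, a list of three. In form: [{"delta_pos": [tx, ty, tz], "dr": [rx, ry, rz]}, ...]. A call has 1 to 10 rows; each row shifts and turns the commanded pose from where the row before left it; what a row does not reach is not made up. A row lasts 1/10 s, in which the tool goes at most 50 mm and 8.59 degrees, less where a joint would pass 70% of its speed; a pose out of reach is approached as far as the arm can. A call is refused whole if a number of a shift passes 1 or a number of a turn 8.59, either way. A call with a gripper value outside its range is refused whole. OPENING is the closure, from -1 (fully open) to 1 (shut), set as the call begins (- or left out, the last holds). The fingers move at their own pace and stop on an object; FORCE is the grip in N (left out, the last holds). Time passes only in rows, so rows that do not move let the fingers close. It gives the time, the measured TCP pose, the force, the opening and the grip force at its end, in the units of the state.
- get_state(): the state, without advancing time (a new reading comes with each control period).
- grab_frame(name): name is "scene" or "top" or "wrist"; returns the picture (400x640x3 uint8, red, green, blue); there is no depth.
- calibration(name): a dict with "fx", "fy", "cx", "cy" (pixels), "extrinsics" (4x4, takes a point from world to camera coordinates). Camera axes: x right, y down, z forward; pixel columns grow to the right and rows downward; lengths in m; the calibration is good to about 2 mm. A picture is of the moment at which its call begins: read the wrist's pose just before it. calibration takes no time and is no camera call; for the wrist camera it gives the pose at the moment of the call.
- job_done(): hands the job in; it is judged then, once.
Trained networks look in the newest picture that a camera, given by its name, has taken for a name from the list of things; names that differ only in an ending like _2 or _b are one class to them, and where a whole thing is asked for, a point or a joint stands for the part that bears it (a point fixed in the world has none). Each returns a list of dicts, best first, with "conf" (0 to 1); they miss things now and then, are a little off and sometimes report something else, mostly with a low value. They report only what shows in the picture. A call takes as long as a camera call. They do not tell look-alikes from the thing itself.
- find_in(camera, query): "location" ([column, row] in pixels, amid what is visible of it).
- mark_of(camera, query): "location" ([column, row] in pixels: a listed point, or the origin of a listed thing).
The state is a dict: "t": time; "q": joint angles; "qd": joint speeds; "joint_efforts": joint torques, N m; "eef_pos": TCP position; "ee_rot": TCP orientation; "force": force on the tool from outside, world axes, zero at the start; "moment": the same for the moment, N m; "width": finger opening in m; "gripper_force": force on a finger pad.
Only numpy, scipy, OpenCV 4.12 (cv2) and the standard library are available. Lean on these libraries where they do the work, as an engineer would, in place of code of your own. Each camera call takes 0.05 s, during which the arm holds its last target. There are 200 camera calls.

## Working session

There is one attempt and no reset: what is moved stays moved. The work goes in short steps, Python scripts to look and compute and a shell command to move; the robot and the scene stay as the last step left them, time stands still between calls to the robot, and variables do not carry over. Pictures are saved under pics/ and viewed, at most 14 in all, crops included, and the job is handed in when it is done.

```bash
mkdir -p pics; cat > h.py <<'E'
import numpy as np, cv2
from station import *
def ray(cam,uv,z,cal=None):
    c=cal or calibration(cam); T=np.array(c["extrinsics"]); R=T[:3,:3]; o=-R.T@T[:3,3]
    d=R.T@np.array([(uv[0]-c["cx"])/c["fx"],(uv[1]-c["cy"])/c["fy"],1.])
    return o+d*(z-o[2])/d[2]
def proj(cam,p,cal=None):
    c=cal or calibration(cam); T=np.array(c["extrinsics"]); q=T[:3,:3]@np.array(p)+T[:3,3]
    return np.array([c["fx"]*q[0]/q[2]+c["cx"],c["fy"]*q[1]/q[2]+c["cy"]])
def save(cam,name):
    im=grab_frame(cam); cv2.imwrite(f"pics/{name}.png",im[...,::-1]); return im
E
python3 - <<'E'
from h import *
a=save("top","top0"); b=save("scene","scene0")
cv2.imwrite("pics/both.png",cv2.resize(a,(800,500))[...,::-1])
print("tip",tip_reach, get_state())
for n in ["caddy","fruit_tray","utensil_tray","shaker_pale","shaker_dark","lemon_a","peeler","tea_light","banana"]:
    for cam in ["top","scene"]:
        m=mark_of(cam,n)
        z=0
        print(n,cam,[(np.round(r["location"]).tolist(),round(r["conf"],2),np.round(ray(cam,r["location"],z)[:2],3).tolist()) for r in m[:4]])
E
```

```text
tip 0.019 {'t': 0.1, 'q': array([ 1.44107338e+00,  3.59316970e-01,  1.11237998e-02, -2.90746881e-04,
       -1.22410802e+00, -2.88112877e-01]), 'qd': array([-1.17863150e-03, -1.13840162e-03,  2.79194749e-03,  9.74857062e-04,
       -1.31161092e-03, -5.44829963e-06]), 'joint_efforts': array([-1.60397856e-03, -5.84162235e+01,  2.93747860e+01,  7.01541960e+00,
        1.01500683e-02, -4.83405665e-05]), 'eef_pos': array([0.2737561 , 0.61653124, 0.24470685]), 'ee_rot': array([ 3.14007214e+00, -1.65567512e-04, -4.17934691e-01]), 'force': array([ 0.37938897, -0.00178124,  0.16165126]), 'moment': array([-0.02405902, -0.01776007,  0.00704417]), 'gripper_force': 0.0, 'width': 0.08759866620255366}
caddy top [([414.0, 173.0], 0.89, [0.613, -0.244])]
caddy scene [([377.0, 246.0], 0.86, [0.618, -0.245])]
fruit_tray top [([213.0, 169.0], 0.86, [0.619, 0.257])]
fruit_tray scene [([283.0, 158.0], 0.81, [0.613, 0.256])]
utensil_tray top [([316.0, 165.0], 0.96, [0.633, -0.001]), ([254.0, 238.0], 0.7, [0.451, 0.151])]
utensil_tray scene [([332.0, 196.0], 0.66, [0.638, -0.004])]
shaker_pale top [([436.0,
[... 386 characters left out ...]
0.016])]
shaker_dark scene [([285.0, 228.0], 0.8, [0.434, -0.027]), ([330.0, 196.0], 0.29, [0.634, -0.001])]
lemon_a top [([255.0, 236.0], 0.93, [0.456, 0.148]), ([440.0, 239.0], 0.7, [0.451, -0.306])]
lemon_a scene [([348.0, 292.0], 0.87, [0.45, -0.31]), ([260.0, 194.0], 0.51, [0.447, 0.147])]
peeler top [([189.0, 241.0], 0.76, [0.44, 0.312])]
peeler scene [([234.0, 171.0], 0.72, [0.43, 0.302])]
tea_light top [([320.0, 114.0], 0.54, [0.762, -0.01]), ([188.0, 242.0], 0.42, [0.438, 0.314])]
tea_light scene [([361.0, 184.0], 0.46, [0.756, -0.016])]
banana top [([392.0, 110.0], 0.72, [0.771, -0.188]), ([412.0, 174.0], 0.53, [0.612, -0.24])]
banana scene [([399.0, 215.0], 0.76, [0.764, -0.194])]
```

View pics/both.png

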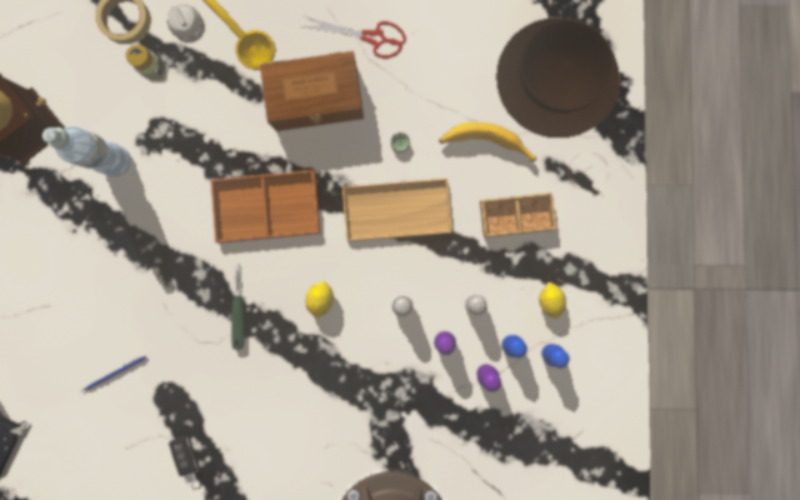

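View pics/scene0.png

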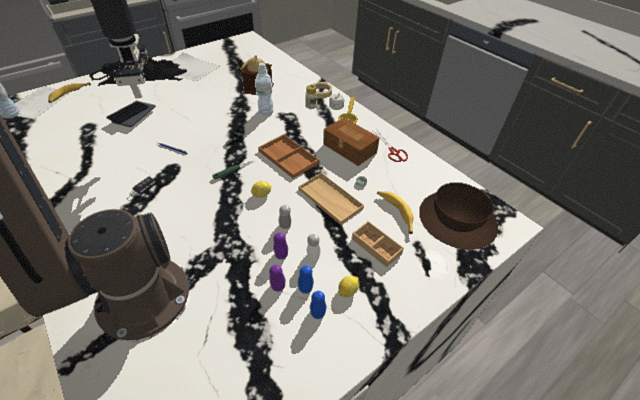

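The top view shows the two grey-topped shakers at about (322,244) and (381,243). The purple decoys are at (357,270) and (391,302), the blue ones at (411,276) and (445,284). The lemons are at (255,236) and (440,239) and the peeler is at (189,241). I'm moving above the shakers to confirm with the wrist camera.

```bash
R='{"delta_pos":[0.22,-0.98,0],"dr":[0,0,-2.75]}'
python3 -m handwheel '[{"delta_pos":[0.22,-0.98,0],"dr":[0,0,-2.75]},{"delta_pos":[0.22,-0.98,0],"dr":[0,0,-2.75]},{"delta_pos":[0.22,-0.98,0],"dr":[0,0,-2.75]},{"delta_pos":[0.22,-0.98,0],"dr":[0,0,-2.75]},{"delta_pos":[0.22,-0.98,0],"dr":[0,0,-2.75]},{"delta_pos":[0.22,-0.98,0],"dr":[0,0,-2.75]},{"delta_pos":[0.22,-0.98,0],"dr":[0,0,-2.75]},{"delta_pos":[0.22,-0.98,0],"dr":[0,0,-2.75]}]'
python3 -m handwheel '[{"delta_pos":[0.22,-0.98,0],"dr":[0,0,-2.75]},{"delta_pos":[0.22,-0.98,0],"dr":[0,0,-2.75]},{"delta_pos":[0.22,-0.98,0],"dr":[0,0,-2.75]},{"delta_pos":[0.22,-0.98,0],"dr":[0,0,-2.75]},{"delta_pos":[0.22,-0.98,0],"dr":[0,0,-2.75]},{"delta_pos":[0.22,-0.98,0],"dr":[0,0,-2.75]},{"delta_pos":[0.22,-0.98,0],"dr":[0,0,-2.75]},{"delta_pos":[0.22,-0.98,0],"dr":[0,0,-2.75]}]'
python3 -m handwheel '[{"delta_pos":[0.22,-0.98,0],"dr":[0,0,-2.75]},{"delta_pos":[0.22,-0.98,0],"dr":[0,0,-2.75]},{"delta_pos":[0.22,-0.98,0],"dr":[0,0,-2.75]},{"delta_pos":[0.22,-0.98,0],"dr":[0,0,-2.75]},{"delta_pos":[0.22,-0.98,0],"dr":[0,0,-2.75]},{"delta_pos":[0.22,-0.98,0],"dr":[0,0,-2.75]},{"delta_pos":[0.22,-0.98,0],"dr":[0,0,-2.75]},{"delta_pos":[0.22,-0.98,0],"dr":[0,0,-2.75]},{"delta_pos":[0,0,0],"dr":[0,0,0]}]'
python3 - <<'E'
from h import *
s=get_state();print(s["t"],s["eef_pos"],s["ee_rot"])
cal=calibration("wrist"); save("wrist","w1")
T=np.array(cal["extrinsics"]);print("cam",-T[:3,:3].T@T[:3,3])
for n in ["shaker_pale","shaker_dark"]:
    for r in mark_of("wrist",n)[:5]: print(n,np.round(r["location"]),round(r["conf"],2),ray("wrist",r["location"],0,cal)[:2].round(3))
    for r in find_in("wrist",n)[:5]: print(" find",np.round(r["location"]),round(r["conf"],2))
E
```

```text
t: 1.8
eef_pos: [0.3268, 0.3805, 0.2457]
ee_rot: [-3.141, 0.0, -0.804]
force: [0.8, -0.1, 1.0]
width: 0.0878
gripper_force: 0.0
t: 2.6
eef_pos: [0.3796, 0.1454, 0.2459]
ee_rot: [-3.141, 0.0, -1.187]
force: [-0.0, -0.2, -0.4]
width: 0.0875
gripper_force: 0.0
t: 3.5
eef_pos: [0.4326, -0.0911, 0.2455]
ee_rot: [3.141, -0.0, -1.574]
force: [0.5, -0.3, 0.1]
width: 0.0876
gripper_force: 0.0
3.5 [ 0.43258871 -0.09106341  0.24552386] [ 3.14140739e+00 -4.65916982e-04 -1.57424766e+00]
cam [ 0.43247224 -0.16629616  0.38437487]
shaker_pale [386.  46.] 0.89 [ 0.36  -0.231]
shaker_pale [372. 162.] 0.88 [ 0.37 -0.1 ]
shaker_pale [431.  92.] 0.78 [ 0.305 -0.182]
shaker_pale [311. 113.] 0.67 [ 0.445 -0.159]
 find [310. 115.] 0.95
 find [379. 172.] 0.85
 find [444.  92.] 0.75
 find [394.  36.] 0.57
shaker_dark [317. 228.] 0.75 [ 0.439 -0.013]
 find [314. 238.] 0.89
 find [310. 118.] 0.56
```

View pics/w1.png

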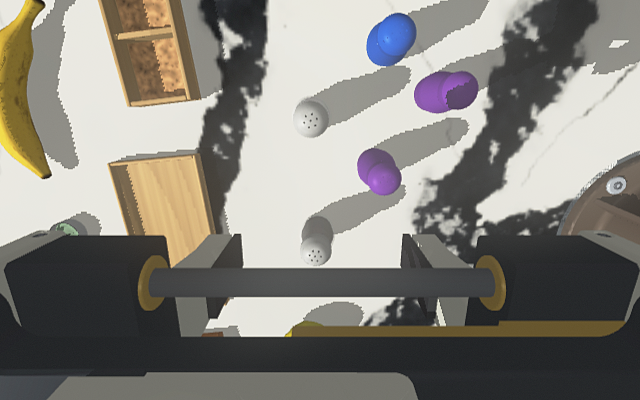

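The wrist view shows the pale shaker with its top at about (310,118) and the dark one at about (316,251). The purple decoys are at (380,172) and (446,91), blue at (391,40). The two grey-topped ones are the shakers meant. I'll refine their positions and confirm them in a crop.

```bash
python3 - <<'E'
from h import *
cal=calibration("wrist")
for uv in [(310,118.5),(316,251)]: print(ray("wrist",uv,.085,cal)[:2].round(4), ray("wrist",uv,.09,cal)[:2].round(4))
im=cv2.imread("pics/w1.png")[70:280,260:480]; cv2.imwrite("pics/w1c.png",cv2.resize(im,None,fx=2.8,fy=2.8))
E
```

```text
[ 0.4431 -0.1525] [ 0.4429 -0.1527]
[ 0.438  -0.0178] [ 0.4379 -0.0202]
```

View pics/w1c.png

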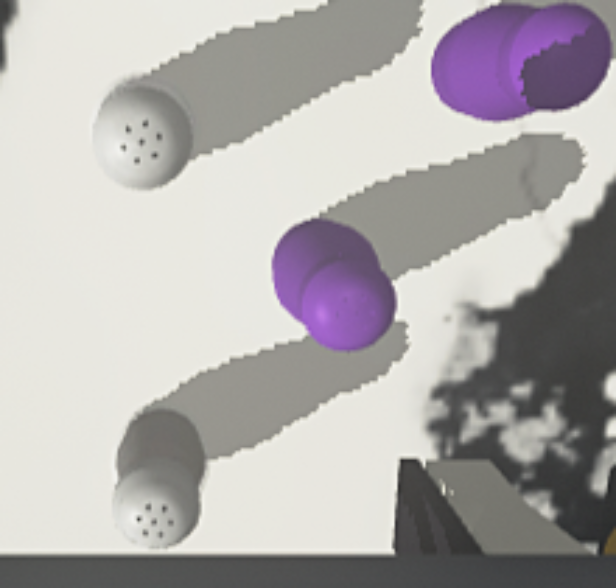

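```bash
python3 -m handwheel '[{"delta_pos":[0.35,-0.7,0],"dr":[0,0,0]},{"delta_pos":[0,-0.7,0],"dr":[0,0,0]},{"delta_pos":[0,-0.7,0],"dr":[0,0,0]},{"delta_pos":[0,0,-1],"dr":[0,0,0]},{"delta_pos":[0,0,-1],"dr":[0,0,0]},{"delta_pos":[0,0,-1],"dr":[0,0,0]},{"delta_pos":[0,0,-1],"dr":[0,0,0]}]' -1
python3 -m handwheel '[{"delta_pos":[0,0,-0.7],"dr":[0,0,0]},{"delta_pos":[0,0,-0.7],"dr":[0,0,0]},{"delta_pos":[0,0,-0.5],"dr":[0,0,0]},{"delta_pos":[0,0,-0.28],"dr":[0,0,0]},{"delta_pos":[0,0,0],"dr":[0,0,0]}]'
python3 -m handwheel '[{"delta_pos":[0,0,0],"dr":[0,0,0]},{"delta_pos":[0,0,0],"dr":[0,0,0]},{"delta_pos":[0,0,0],"dr":[0,0,0]},{"delta_pos":[0,0,0],"dr":[0,0,0]},{"delta_pos":[0,0,0],"dr":[0,0,0]},{"delta_pos":[0,0,0],"dr":[0,0,0]}]' 1 20
```

```text
t: 4.45
eef_pos: [0.443, -0.1508, 0.1249]
ee_rot: [-3.14, 0.0, -1.568]
force: [0.0, 0.4, -0.8]
width: 0.0878
gripper_force: 0.0
t: 4.95
eef_pos: [0.4424, -0.1511, 0.0594]
ee_rot: [3.14, -0.0, -1.568]
force: [0.5, 0.1, 0.5]
width: 0.0876
gripper_force: 0.0
t: 5.55
eef_pos: [0.4428, -0.1517, 0.0603]
ee_rot: [-3.141, -0.0, -1.57]
force: [0.0, 0.1, 0.5]
width: 0.0453
gripper_force: 0.0
```

```bash
python3 -m handwheel '[{"delta_pos":[0,0,0],"dr":[0,0,0]},{"delta_pos":[0,0,0],"dr":[0,0,0]},{"delta_pos":[0,0,0.3],"dr":[0,0,0]},{"delta_pos":[0,0,0.7],"dr":[0,0,0]},{"delta_pos":[0,0,1],"dr":[0,0,0]},{"delta_pos":[0,0,1],"dr":[0,0,0]},{"delta_pos":[0,0,0.7],"dr":[0,0,0]},{"delta_pos":[0,0,0],"dr":[0,0,0]}]'
python3 -m handwheel '[{"delta_pos":[0.4,0,0],"dr":[0,0,0]},{"delta_pos":[0.8,0,0],"dr":[0,0,0]},{"delta_pos":[0.9,0,0],"dr":[0,0,0]},{"delta_pos":[0.9,0,0],"dr":[0,0,0]},{"delta_pos":[0.9,0,0],"dr":[0,0,0]},{"delta_pos":[0.8,0,0],"dr":[0,0,0]},{"delta_pos":[0.5,0,0],"dr":[0,0,0]},{"delta_pos":[0,0,0],"dr":[0,0,0]}]'
python3 - <<'E'
from h import *
cal=calibration("wrist"); save("wrist","w2")
for n in ["caddy","shaker_pale"]:
    for r in mark_of("wrist",n)[:3]: print(n,np.round(r["location"]),round(r["conf"],2),ray("wrist",r["location"],0,cal)[:2].round(3))
import pickle; pickle.dump(cal,open("w2.pkl","wb"))
E
```

```text
t: 6.35
eef_pos: [0.4445, -0.1518, 0.1747]
ee_rot: [-3.136, -0.0, -1.569]
force: [0.1, -0.1, -0.6]
width: 0.0375
gripper_force: 19.7
t: 7.15
eef_pos: [0.6003, -0.1516, 0.1688]
ee_rot: [3.139, -0.0, -1.57]
force: [-0.1, -0.0, -1.2]
width: 0.0376
gripper_force: 19.7
caddy [302.  91.] 0.87 [ 0.618 -0.241]
shaker_pale [574. 101.] 0.95 [ 0.363 -0.232]
shaker_pale [608.  10.] 0.93 [ 0.35  -0.307]
shaker_pale [616. 155.] 0.78 [ 0.309 -0.181]
```

View pics/w2.png

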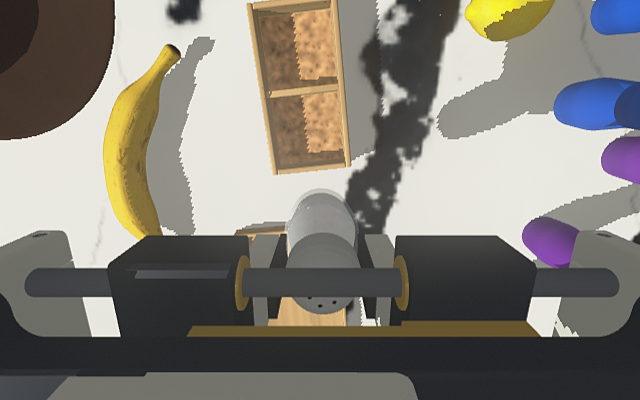

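```bash
python3 - <<'E'
from h import *; import pickle
cal=pickle.load(open("w2.pkl","rb"))
P={k:ray("wrist",k,.03,cal)[:2] for k in [(248,5),(339,0),(277,174),(350,165),(266,95),(345,85)]}
for k,v in P.items(): print(k,v.round(4))
e=(P[(277,174)]+P[(350,165)])/2
ax=P[(350,165)]-P[(277,174)]; ax/=np.linalg.norm(ax)  # caddy -x
l=P[(277,174)]-P[(248,5)]; l/=np.linalg.norm(l)
r=P[(350,165)]-P[(339,0)]; r/=np.linalg.norm(r)
yd=(l+r+2*np.array([ax[1],-ax[0]])*-1); print(l,r,ax)
yd=l+r; yd/=np.linalg.norm(yd); c=e-yd*.0695
print("yd",yd,"c",c,"w+",c+yd*.0335,"w-",c-yd*.0335)
E
```

```text
(248, 5) [ 0.6575 -0.303 ]
(339, 0) [ 0.5864 -0.3065]
(277, 174) [ 0.6402 -0.1683]
(350, 165) [ 0.5745 -0.1765]
(266, 95) [ 0.6468 -0.2361]
(345, 85) [ 0.5804 -0.244 ]
[-0.12788728  0.99178871] [-0.09162839  0.99579327] [-0.99229396 -0.12390602]
yd [-0.1097761   0.99395634] c [ 0.61494402 -0.24145376] w+ [ 0.61126652 -0.20815622] w- [ 0.61862152 -0.2747513 ]
```

The picture shows the caddy at (300,90), turned about 0.115 rad. The banana is at (140,140), and the shaker is upright in the jaws. The far well is at (0.619, -0.275), so I'm placing it there.

```bash
python3 -m handwheel '[{"delta_pos":[0.1,-0.4,0],"dr":[0,0,1.1]},{"delta_pos":[0.12,-0.8,0],"dr":[0,0,1.1]},{"delta_pos":[0.1,-0.9,0],"dr":[0,0,1.1]},{"delta_pos":[0.1,-0.9,0],"dr":[0,0,1.1]},{"delta_pos":[0.1,-0.7,0],"dr":[0,0,1.1]},{"delta_pos":[0.1,-0.4,0],"dr":[0,0,1.1]},{"delta_pos":[0,0,0],"dr":[0,0,0]}]'
python3 -m handwheel '[{"delta_pos":[0,0,-0.5],"dr":[0,0,0]},{"delta_pos":[0,0,-0.7],"dr":[0,0,0]},{"delta_pos":[0,0,-0.7],"dr":[0,0,0]},{"delta_pos":[0,0,-0.6],"dr":[0,0,0]},{"delta_pos":[0,0,-0.4],"dr":[0,0,0]},{"delta_pos":[0,0,-0.2],"dr":[0,0,0]},{"delta_pos":[0,0,-0.2],"dr":[0,0,0]},{"delta_pos":[0,0,-0.1],"dr":[0,0,0]},{"delta_pos":[0,0,0],"dr":[0,0,0]},{"delta_pos":[0,0,0],"dr":[0,0,0]}]'
```

```text
t: 8.0
eef_pos: [0.6166, -0.2761, 0.1708]
ee_rot: [3.141, 0.0, -1.456]
force: [-0.6, 0.2, -1.2]
width: 0.0371
gripper_force: 19.7
t: 9.0
eef_pos: [0.6177, -0.2748, 0.0698]
ee_rot: [-3.141, -0.0, -1.455]
force: [0.2, 0.2, -1.9]
width: 0.0374
gripper_force: 19.7
```

```bash
python3 -m handwheel '[{"delta_pos":[0,0,-0.1],"dr":[0,0,0]},{"delta_pos":[0,0,0],"dr":[0,0,0]}]'
python3 -m handwheel '[{"delta_pos":[0,0,0],"dr":[0,0,0]},{"delta_pos":[0,0,0],"dr":[0,0,0]},{"delta_pos":[0,0,0],"dr":[0,0,0]},{"delta_pos":[0,0,0],"dr":[0,0,0]},{"delta_pos":[0,0,0],"dr":[0,0,0]},{"delta_pos":[0,0,0],"dr":[0,0,0]}]' -1
python3 -m handwheel '[{"delta_pos":[0,0,0.4],"dr":[0,0,0]},{"delta_pos":[0,0,0.8],"dr":[0,0,0]},{"delta_pos":[0,0,1],"dr":[0,0,0]},{"delta_pos":[0,0,1],"dr":[0,0,0]},{"delta_pos":[0,0,0.8],"dr":[0,0,0]},{"delta_pos":[0,0,0],"dr":[0,0,0]}]'
python3 -m handwheel '[{"delta_pos":[-0.6,0.85,0],"dr":[0,0,-0.66]},{"delta_pos":[-0.6,0.85,0],"dr":[0,0,-0.66]},{"delta_pos":[-0.6,0.85,0],"dr":[0,0,-0.66]},{"delta_pos":[-0.6,0.85,0],"dr":[0,0,-0.66]},{"delta_pos":[-0.6,0.85,0],"dr":[0,0,-0.66]},{"delta_pos":[-0.6,0.85,0],"dr":[0,0,-0.66]},{"delta_pos":[-0.6,0.85,0],"dr":[0,0,-0.66]},{"delta_pos":[-0.6,0.85,0],"dr":[0,0,-0.66]},{"delta_pos":[-0.6,0.85,0],"dr":[0,0,-0.66]},{"delta_pos":[-0.6,0.85,0],"dr":[0,0,-0.66]}]'
python3 -m handwheel '[{"delta_pos":[0,0,0],"dr":[0,0,0]}]'
```

```text
t: 9.2
eef_pos: [0.6173, -0.2747, 0.0661]
ee_rot: [-3.141, 0.0, -1.455]
force: [-0.2, 0.8, -1.3]
width: 0.0374
gripper_force: 19.7
t: 9.8
eef_pos: [0.6174, -0.2747, 0.0662]
ee_rot: [-3.142, -0.0, -1.454]
force: [0.1, 0.4, 0.8]
width: 0.0799
gripper_force: 0.0
t: 10.4
eef_pos: [0.6195, -0.2755, 0.1918]
ee_rot: [-3.134, -0.003, -1.454]
force: [1.1, -0.3, 0.3]
width: 0.0877
gripper_force: 0.0
t: 11.4
eef_pos: [0.4365, -0.0189, 0.1865]
ee_rot: [-3.141, 0.0, -1.57]
force: [0.1, 0.8, 0.0]
width: 0.0876
gripper_force: 0.0
t: 11.5
eef_pos: [0.4356, -0.018, 0.1867]
ee_rot: [-3.141, 0.001, -1.568]
force: [-0.1, -0.3, 1.1]
width: 0.0877
gripper_force: 0.0
```

```bash
python3 -m handwheel '[{"delta_pos":[0.07,0.03,-0.5],"dr":[0,0,0]},{"delta_pos":[0,0,-0.8],"dr":[0,0,0]},{"delta_pos":[0,0,-0.8],"dr":[0,0,0]},{"delta_pos":[0,0,-0.8],"dr":[0,0,0]},{"delta_pos":[0,0,-0.7],"dr":[0,0,0]},{"delta_pos":[0,0,-0.4],"dr":[0,0,0]},{"delta_pos":[0,0,-0.22],"dr":[0,0,0]},{"delta_pos":[0,0,0],"dr":[0,0,0]}]'
python3 -m handwheel '[{"delta_pos":[0,0,0],"dr":[0,0,0]},{"delta_pos":[0,0,0],"dr":[0,0,0]},{"delta_pos":[0,0,0],"dr":[0,0,0]},{"delta_pos":[0,0,0],"dr":[0,0,0]},{"delta_pos":[0,0,0],"dr":[0,0,0]},{"delta_pos":[0,0,0],"dr":[0,0,0]},{"delta_pos":[0,0,0],"dr":[0,0,0]},{"delta_pos":[0,0,0],"dr":[0,0,0]},{"delta_pos":[0,0,0],"dr":[0,0,0]}]' 1 20
python3 -m handwheel '[{"delta_pos":[0,0,0.3],"dr":[0,0,0]},{"delta_pos":[0,0,0.7],"dr":[0,0,0]},{"delta_pos":[0,0,1],"dr":[0,0,0]},{"delta_pos":[0,0,1],"dr":[0,0,0]},{"delta_pos":[0,0,0.7],"dr":[0,0,0]},{"delta_pos":[0,0,0],"dr":[0,0,0]}]'
python3 - <<'E'
from h import *
save("wrist","w3")
E
```

```text
t: 12.3
eef_pos: [0.4393, -0.0191, 0.0591]
ee_rot: [3.14, -0.001, -1.57]
force: [1.1, -0.2, 0.5]
width: 0.0875
gripper_force: 0.0
t: 13.2
eef_pos: [0.4394, -0.0188, 0.0596]
ee_rot: [3.141, -0.0, -1.57]
force: [-1.0, -0.3, 2.1]
width: 0.0378
gripper_force: 19.9
t: 13.8
eef_pos: [0.4413, -0.0183, 0.1741]
ee_rot: [-3.136, 0.002, -1.569]
force: [-0.3, -0.6, -1.6]
width: 0.0378
gripper_force: 19.7
```

View pics/w3.png

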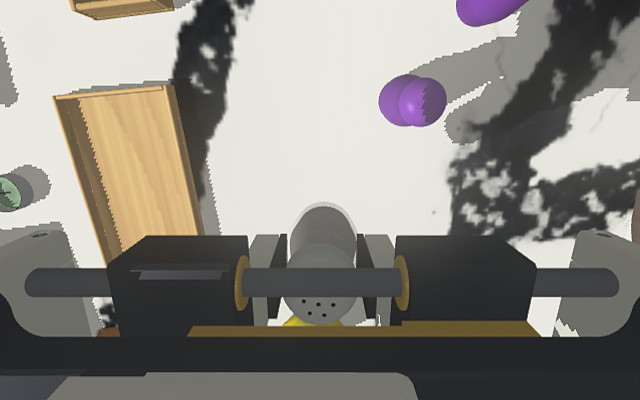

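The dark shaker is held upright with its top at (320,290), and the utensil tray is at (125,170). I'm carrying it to the near well.

```bash
python3 -m handwheel '[{"delta_pos":[0.3,-0.33,0],"dr":[0,0,0.66]},{"delta_pos":[0.6,-0.66,0],"dr":[0,0,0.66]},{"delta_pos":[0.65,-0.7,0],"dr":[0,0,0.66]},{"delta_pos":[0.65,-0.7,0],"dr":[0,0,0.66]},{"delta_pos":[0.65,-0.75,0],"dr":[0,0,0.66]},{"delta_pos":[0.65,-0.75,0],"dr":[0,0,0.66]},{"delta_pos":[0.65,-0.75,0],"dr":[0,0,0.66]},{"delta_pos":[0.65,-0.7,0],"dr":[0,0,0.66]},{"delta_pos":[0.6,-0.66,0],"dr":[0,0,0.66]},{"delta_pos":[0.33,-0.32,0],"dr":[0,0,0.66]}]'
python3 -m handwheel '[{"delta_pos":[0,0,0],"dr":[0,0,0]}]'
python3 -m handwheel '[{"delta_pos":[0,0,-0.5],"dr":[0,0,0]},{"delta_pos":[0,0,-0.7],"dr":[0,0,0]},{"delta_pos":[0,0,-0.7],"dr":[0,0,0]},{"delta_pos":[0,0,-0.6],"dr":[0,0,0]},{"delta_pos":[0,0,-0.4],"dr":[0,0,0]},{"delta_pos":[0,0,-0.2],"dr":[0,0,0]},{"delta_pos":[0,0,-0.2],"dr":[0,0,0]},{"delta_pos":[0,0,-0.1],"dr":[0,0,0]},{"delta_pos":[0,0,0],"dr":[0,0,0]},{"delta_pos":[0,0,0],"dr":[0,0,0]}]'
```

```text
t: 14.85
eef_pos: [0.6117, -0.2098, 0.1687]
ee_rot: [3.139, 0.0, -1.455]
force: [0.1, 0.8, -1.2]
width: 0.0375
gripper_force: 19.7
t: 14.95
eef_pos: [0.6115, -0.2093, 0.1688]
ee_rot: [3.139, 0.0, -1.456]
force: [-0.7, 0.1, -2.4]
width: 0.0376
gripper_force: 19.7
t: 15.95
eef_pos: [0.6117, -0.2084, 0.0691]
ee_rot: [-3.141, -0.0, -1.454]
force: [-0.1, 0.3, -0.5]
width: 0.0373
gripper_force: 19.7
```

```bash
python3 -m handwheel '[{"delta_pos":[0,0,-0.1],"dr":[0,0,0]},{"delta_pos":[0,0,0],"dr":[0,0,0]}]'
python3 -m handwheel '[{"delta_pos":[0,0,0],"dr":[0,0,0]},{"delta_pos":[0,0,0],"dr":[0,0,0]},{"delta_pos":[0,0,0],"dr":[0,0,0]},{"delta_pos":[0,0,0],"dr":[0,0,0]},{"delta_pos":[0,0,0],"dr":[0,0,0]},{"delta_pos":[0,0,0],"dr":[0,0,0]}]' -1
python3 -m handwheel '[{"delta_pos":[0,0,0.4],"dr":[0,0,0]},{"delta_pos":[0,0,0.8],"dr":[0,0,0]},{"delta_pos":[0,0,1],"dr":[0,0,0]},{"delta_pos":[0,0,1],"dr":[0,0,0]},{"delta_pos":[0,0,1],"dr":[0,0,0]},{"delta_pos":[0,0,0.8],"dr":[0,0,0]},{"delta_pos":[0,0,0.8],"dr":[0,0,0]}]'
python3 -m handwheel '[{"delta_pos":[-0.6,-0.08,0],"dr":[0,0,-0.73]},{"delta_pos":[-0.6,-0.08,0],"dr":[0,0,-0.73]},{"delta_pos":[-0.6,-0.08,0],"dr":[0,0,-0.73]},{"delta_pos":[-0.6,-0.08,0],"dr":[0,0,-0.73]},{"delta_pos":[-0.6,-0.08,0],"dr":[0,0,-0.73]},{"delta_pos":[-0.6,-0.08,0],"dr":[0,0,-0.73]},{"delta_pos":[-0.6,-0.08,0],"dr":[0,0,-0.73]},{"delta_pos":[-0.6,-0.08,0],"dr":[0,0,-0.73]},{"delta_pos":[-0.6,-0.08,0],"dr":[0,0,-0.73]},{"delta_pos":[0,0,0],"dr":[0,0,0]}]'
cat > lem.py <<'E'
from h import *
import sys
# yellow blob centroid and long axis, in world at given z, restricted to a window near predicted point
cal=calibration("wrist"); im=save("wrist",sys.argv[1]); p=np.array([float(sys.argv[2]),float(sys.argv[3]),.026])
print(get_state()["eef_pos"].round(4),get_state()["ee_rot"].round(3))
hsv=cv2.cvtColor(im,cv2.COLOR_RGB2HSV); m=cv2.inRange(hsv,(18,110,60),(34,255,255))
n,lab,st,ce=cv2.connectedComponentsWithStats(m); uv=proj("wrist",p,cal)
k=1+np.argmin([np.linalg.norm(c-uv)+(1e4 if s[4]<300 else 0) for c,s in zip(ce[1:],st[1:])])
cs=cv2.findContours((lab==k).astype("uint8"),0,1)[0]; c=max(cs,key=cv2.contourArea)
w=np.array([ray("wrist",q[0],.026,cal)[:2] for q in c],np.float32)
print("px",ce[k].round(),"box",st[k],"rect",cv2.minAreaRect(w*1000))
h=(w-w.mean(0)); u,s,v=np.linalg.svd(h,full_matrices=False); print("axis deg",np.degrees(np.arctan2(v[0][1],v[0][0])),"ellipse",cv2.fitEllipse(w*1000))
print([(np.round(r["location"]),round(r["conf"],2),ray("wrist",r["location"],0,cal)[:2].round(3)) for r in mark_of("wrist","lemon_a")[:2]])
E
python3 lem.py w4 .45 -.308
```

```text
t: 16.15
eef_pos: [0.6113, -0.2084, 0.0655]
ee_rot: [-3.142, 0.0, -1.455]
force: [-0.4, -0.0, -1.7]
width: 0.0374
gripper_force: 19.7
t: 16.75
eef_pos: [0.6114, -0.2084, 0.0656]
ee_rot: [-3.141, -0.0, -1.454]
force: [-0.4, -0.0, -0.4]
width: 0.08
gripper_force: 0.0
t: 17.45
eef_pos: [0.6113, -0.2084, 0.2421]
ee_rot: [-3.14, -0.0, -1.455]
force: [0.9, -0.1, -0.1]
width: 0.0877
gripper_force: 0.0
t: 18.45
eef_pos: [0.4474, -0.2301, 0.2405]
ee_rot: [-3.141, 0.0, -1.57]
force: [0.5, -0.1, 0.3]
width: 0.0872
gripper_force: 0.0
[ 0.4485 -0.2302  0.2405] [-3.14 -0.   -1.57]
px [319. 106.] box [ 287   83   64   49 2201] rect ((450.59466552734375, -305.0921936035156), (54.052345275878906, 55.694400787353516), 56.62940979003906)
axis deg -170.98814 ellipse ((451.0086975097656, -304.9354248046875), (47.68950653076172, 64.59601593017578), 100.06971740722656)
[(array([320., 109.]), 0.88, array([ 0.449, -0.303])), (array([184., 164.]), 0.58, array([ 0.616, -0.238]))]
```

View pics/w4.png

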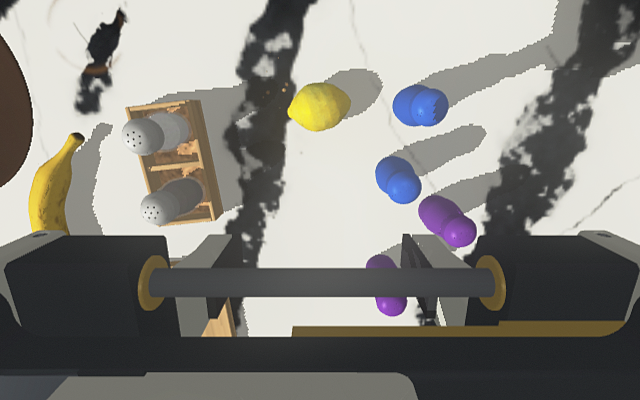

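Both shakers stand upright in the wells, with tops at (143,137) and (157,206). The lemon is at (319,106), i.e. (0.4505, -0.305), with its axis about 9° off x. The blue ones are nearby at (420,105) and (400,180), so I'm closing along y at a yaw of about 3° to stay clear of them.

```bash
python3 -m handwheel '[{"delta_pos":[0.08,-0.3,0],"dr":[0,0,8.5]},{"delta_pos":[0,-0.3,0],"dr":[0,0,8.5]},{"delta_pos":[0,-0.3,0],"dr":[0,0,8.5]},{"delta_pos":[0,-0.3,0],"dr":[0,0,8.5]},{"delta_pos":[0,-0.3,0],"dr":[0,0,8.5]},{"delta_pos":[0,-0.3,0],"dr":[0,0,8.5]},{"delta_pos":[0,-0.3,0],"dr":[0,0,8.5]},{"delta_pos":[0,-0.2,0],"dr":[0,0,8.5]},{"delta_pos":[0,-0.2,0],"dr":[0,0,8.5]},{"delta_pos":[0,0,0],"dr":[0,0,8.5]}]'
python3 -m handwheel '[{"delta_pos":[0,0,-0.5],"dr":[0,0,8]},{"delta_pos":[0,0,-0.9],"dr":[0,0,0]},{"delta_pos":[0,0,-0.9],"dr":[0,0,0]},{"delta_pos":[0,0,-0.9],"dr":[0,0,0]},{"delta_pos":[0,0,0],"dr":[0,0,0]}]'
```

```text
t: 19.55
eef_pos: [0.4524, -0.3056, 0.2394]
ee_rot: [3.141, 0.0, -0.08]
force: [-0.5, 0.2, -0.1]
width: 0.0877
gripper_force: 0.0
t: 20.05
eef_pos: [0.4501, -0.3042, 0.1401]
ee_rot: [-3.139, 0.006, 0.054]
force: [-0.8, 0.0, 0.2]
width: 0.0877
gripper_force: 0.0
```

```bash
python3 -m handwheel '[{"delta_pos":[0,0,-0.6],"dr":[0,0,0]},{"delta_pos":[0,0,-0.7],"dr":[0,0,0]},{"delta_pos":[0,0,-0.7],"dr":[0,0,0]},{"delta_pos":[0,0,-0.7],"dr":[0,0,0]},{"delta_pos":[0,0,-0.5],"dr":[0,0,0]},{"delta_pos":[0,0,-0.35],"dr":[0,0,0]},{"delta_pos":[0,0,0],"dr":[0,0,0]}]'
python3 -m handwheel '[{"delta_pos":[0,0,0],"dr":[0,0,0]},{"delta_pos":[0,0,0],"dr":[0,0,0]},{"delta_pos":[0,0,0],"dr":[0,0,0]},{"delta_pos":[0,0,0],"dr":[0,0,0]},{"delta_pos":[0,0,0],"dr":[0,0,0]},{"delta_pos":[0,0,0],"dr":[0,0,0]},{"delta_pos":[0,0,0],"dr":[0,0,0]}]' 1 15
python3 -m handwheel '[{"delta_pos":[0,0,0.3],"dr":[0,0,0]},{"delta_pos":[0,0,0.7],"dr":[0,0,0]},{"delta_pos":[0,0,1],"dr":[0,0,0]},{"delta_pos":[0,0,1],"dr":[0,0,0]},{"delta_pos":[0,0,1],"dr":[0,0,0]},{"delta_pos":[0,0,0.6],"dr":[0,0,0]},{"delta_pos":[0,0,0],"dr":[0,0,0]}]'
```

```text
t: 20.75
eef_pos: [0.4519, -0.305, 0.0366]
ee_rot: [-3.141, 0.001, 0.054]
force: [-0.7, -0.3, 0.2]
width: 0.0875
gripper_force: 0.0
t: 21.45
eef_pos: [0.4519, -0.305, 0.0373]
ee_rot: [3.141, -0.0, 0.054]
force: [0.4, 0.6, 3.1]
width: 0.0493
gripper_force: 15.0
t: 22.15
eef_pos: [0.4532, -0.3056, 0.1785]
ee_rot: [3.139, -0.005, 0.054]
force: [0.2, 0.3, -0.0]
width: 0.0496
gripper_force: 15.0
```

```bash
python3 -m handwheel '[{"delta_pos":[0.15,0.5,0],"dr":[0,0,0]},{"delta_pos":[0.15,0.9,0],"dr":[0,0,0]},{"delta_pos":[0.15,0.95,0],"dr":[0,0,0]},{"delta_pos":[0.15,0.95,0],"dr":[0,0,0]},{"delta_pos":[0.15,0.95,0],"dr":[0,0,0]},{"delta_pos":[0.15,0.95,0],"dr":[0,0,0]},{"delta_pos":[0.15,0.95,0],"dr":[0,0,0]},{"delta_pos":[0.15,0.95,0],"dr":[0,0,0]},{"delta_pos":[0.15,0.95,0],"dr":[0,0,0]},{"delta_pos":[0.15,0.95,0],"dr":[0,0,0]}]'
python3 -m handwheel '[{"delta_pos":[0.15,0.95,0],"dr":[0,0,0]},{"delta_pos":[0.15,0.95,0],"dr":[0,0,0]},{"delta_pos":[0.15,0.95,0],"dr":[0,0,0]},{"delta_pos":[0.15,0.95,0],"dr":[0,0,0]},{"delta_pos":[0.15,0.95,0],"dr":[0,0,0]},{"delta_pos":[0.15,0.95,0],"dr":[0,0,0]},{"delta_pos":[0.15,0.95,0],"dr":[0,0,0]},{"delta_pos":[0.15,0.95,0],"dr":[0,0,0]},{"delta_pos":[0.15,0.95,0],"dr":[0,0,0]},{"delta_pos":[0.1,0.5,0],"dr":[0,0,0]}]'
python3 -m handwheel '[{"delta_pos":[0,0,0],"dr":[0,0,0]}]'
python3 - <<'E'
from h import *
import pickle
cal=calibration("wrist"); save("wrist","w5"); pickle.dump(cal,open("w5.pkl","wb"))
for n in ["fruit_tray","utensil_tray"]:
    for r in mark_of("wrist",n)[:3]: print(n,np.round(r["location"]),round(r["conf"],2),ray("wrist",r["location"],0,cal)[:2].round(3))
E
```

```text
t: 23.15
eef_pos: [0.4962, -0.0339, 0.1745]
ee_rot: [3.142, 0.001, 0.054]
force: [0.2, -0.1, -0.8]
width: 0.0493
gripper_force: 15.0
t: 24.15
eef_pos: [0.5401, 0.2382, 0.1742]
ee_rot: [3.141, 0.001, 0.055]
force: [-0.5, -1.0, -0.2]
width: 0.0493
gripper_force: 15.0
t: 24.25
eef_pos: [0.5402, 0.2379, 0.1741]
ee_rot: [3.141, 0.001, 0.056]
force: [-0.6, -0.4, -1.0]
width: 0.0495
gripper_force: 15.0
fruit_tray [309.  91.] 0.82 [0.629 0.255]
utensil_tray [578. 110.] 0.86 [ 0.626 -0.004]
```

View pics/w5.png

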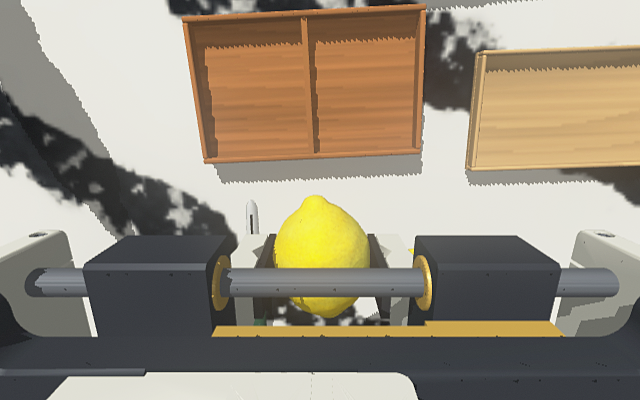

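The fruit tray's top corners are at (184,18), (424,7), (207,161) and (422,151). The lemon is held at (320,255).

```bash
python3 - <<'E'
from h import *; import pickle
cal=pickle.load(open("w5.pkl","rb"))
W=np.array([ray("wrist",k,.02,cal)[:2] for k in [(184,18),(424,7),(422,151),(207,161)]])
c=W.mean(0); yd=(W[0]-W[1])/2+(W[3]-W[2])/2; print(W.round(4),np.linalg.norm(W-np.roll(W,1,0),axis=1)); yd/=np.linalg.norm(yd)
print(c,yd,"L",c+.05*yd,"R",c-.05*yd)
E
```

```text
[[0.6803 0.3609]
 [0.6993 0.1622]
 [0.5811 0.1467]
 [0.5607 0.3475]] [0.12032362 0.19958344 0.11915935 0.20183713]
[0.63036733 0.25431517] [-0.09814889  0.99517174] L [0.62545988 0.30407376] R [0.63527477 0.20455658]
```

```bash
python3 -m handwheel '[{"delta_pos":[0.3,0.3,0],"dr":[0,0,0]},{"delta_pos":[0.7,0.55,0],"dr":[0,0,0]},{"delta_pos":[0.8,0.6,0],"dr":[0,0,0]},{"delta_pos":[0.7,0.5,0],"dr":[0,0,0]},{"delta_pos":[0.3,0.28,0],"dr":[0,0,0]},{"delta_pos":[0,0,-0.4],"dr":[0,0,0]},{"delta_pos":[0,0,-0.8],"dr":[0,0,0]},{"delta_pos":[0,0,-0.9],"dr":[0,0,0]},{"delta_pos":[0,0,-0.9],"dr":[0,0,0]},{"delta_pos":[0,0,-0.6],"dr":[0,0,0]}]'
python3 -m handwheel '[{"delta_pos":[0,0,-0.4],"dr":[0,0,0]},{"delta_pos":[0,0,-0.2],"dr":[0,0,0]},{"delta_pos":[0,0,-0.1],"dr":[0,0,0]},{"delta_pos":[0,0,0],"dr":[0,0,0]},{"delta_pos":[0,0,0],"dr":[0,0,0]}]'
```

```text
t: 25.4
eef_pos: [0.6225, 0.3018, 0.0644]
ee_rot: [3.14, 0.003, 0.053]
force: [-0.2, -0.2, -0.8]
width: 0.0494
gripper_force: 15.0
t: 25.9
eef_pos: [0.6248, 0.3037, 0.0471]
ee_rot: [-3.141, -0.001, 0.054]
force: [-0.7, -0.7, -0.8]
width: 0.0493
gripper_force: 15.0
```

```bash
python3 -m handwheel '[{"delta_pos":[0,0,-0.13],"dr":[0,0,0]},{"delta_pos":[0,0,0],"dr":[0,0,0]}]'
python3 -m handwheel '[{"delta_pos":[0,0,0],"dr":[0,0,0]},{"delta_pos":[0,0,0],"dr":[0,0,0]},{"delta_pos":[0,0,0],"dr":[0,0,0]},{"delta_pos":[0,0,0],"dr":[0,0,0]},{"delta_pos":[0,0,0],"dr":[0,0,0]}]' -0.8
python3 -m handwheel '[{"delta_pos":[0,0,0.4],"dr":[0,0,0]},{"delta_pos":[0,0,0.8],"dr":[0,0,0]},{"delta_pos":[0,0,1],"dr":[0,0,0]},{"delta_pos":[0,0,1],"dr":[0,0,0]},{"delta_pos":[0,0,1],"dr":[0,0,0]},{"delta_pos":[0,0,1],"dr":[0,0,0]},{"delta_pos":[0,0,0.8],"dr":[0,0,0]}]'
python3 -m handwheel '[{"delta_pos":[-0.7,-0.5,0],"dr":[0,0,0]},{"delta_pos":[-0.7,-0.5,0],"dr":[0,0,0]},{"delta_pos":[-0.7,-0.5,0],"dr":[0,0,0]},{"delta_pos":[-0.7,-0.5,0],"dr":[0,0,0]},{"delta_pos":[-0.7,-0.5,0],"dr":[0,0,0]},{"delta_pos":[-0.7,-0.5,0],"dr":[0,0,0]},{"delta_pos":[-0.7,-0.5,0],"dr":[0,0,0]},{"delta_pos":[-0.7,-0.5,0],"dr":[0,0,0]},{"delta_pos":[-0.7,-0.5,0],"dr":[0,0,0]},{"delta_pos":[-0.5,-0.5,0],"dr":[0,0,0]}]' -1
python3 -m handwheel '[{"delta_pos":[0,0,0],"dr":[0,0,0]}]'
python3 lem.py w6 .455 .148
```

```text
t: 26.1
eef_pos: [0.6246, 0.3037, 0.0425]
ee_rot: [-3.141, -0.001, 0.054]
force: [0.7, 0.9, -1.0]
width: 0.0496
gripper_force: 15.0
t: 26.6
eef_pos: [0.6243, 0.3034, 0.0421]
ee_rot: [3.142, 0.0, 0.054]
force: [0.5, -0.5, -0.4]
width: 0.0783
gripper_force: 0.0
t: 27.3
eef_pos: [0.6246, 0.3035, 0.2256]
ee_rot: [-3.14, -0.002, 0.054]
force: [0.0, 0.7, -0.2]
width: 0.079
gripper_force: 0.0
t: 28.3
eef_pos: [0.4192, 0.1526, 0.2231]
ee_rot: [-3.141, -0.001, 0.054]
force: [0.4, 0.7, 0.6]
width: 0.0874
gripper_force: 0.0
t: 28.4
eef_pos: [0.4187, 0.1519, 0.2234]
ee_rot: [-3.14, -0.001, 0.054]
force: [-0.2, 0.6, 0.2]
width: 0.0875
gripper_force: 0.0
[0.4198 0.1529 0.2235] [-3.14e+00 -2.00e-03  5.40e-02]
px [330. 150.] box [ 306  117   51   66 2415] rect ((449.9559631347656, 144.10366821289062), (58.23747634887695, 59.80863952636719), 37.605098724365234)
axis deg 169.43736 ellipse ((450.0008239746094, 145.0254364013672), (50.36662292480469, 68.09213256835938), 77.85906982421875)
[(array([327., 148.]), 0.75, array([0.449, 0.148]))]
```

View pics/w6.png

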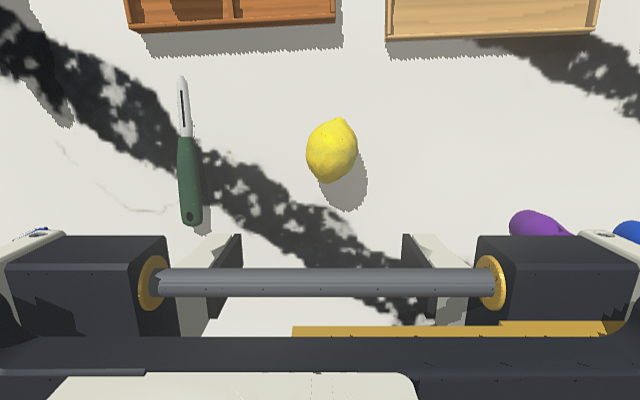

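The lemon is at (330,150), i.e. (0.450, 0.1455), with its axis at about -11°. The peeler runs from (183,77) at the blade tip to (192,224) at the handle end, and both trays are at the top of the picture.

```bash
python3 - <<'E'
from h import *
cal=calibration("wrist")
a=ray("wrist",(183,77),.003,cal)[:2];b=ray("wrist",(192.5,226),.012,cal)[:2];m=ray("wrist",(186,138),.01,cal)[:2]
d=a-b;print("tip",a,"end",b,"len",np.linalg.norm(d),"ang",np.degrees(np.arctan2(d[1],d[0])),"mid",(a+b)/2,"joint43",m)
E
python3 -m handwheel '[{"delta_pos":[0.5,-0.1,-0.4],"dr":[0,0,-7]},{"delta_pos":[0.5,-0.13,-0.8],"dr":[0,0,-7]},{"delta_pos":[0,0,-0.9],"dr":[0,0,0]},{"delta_pos":[0,0,-0.9],"dr":[0,0,0]},{"delta_pos":[0,0,-0.9],"dr":[0,0,0]},{"delta_pos":[0,0,-0.9],"dr":[0,0,0]},{"delta_pos":[0,0,-0.7],"dr":[0,0,0]},{"delta_pos":[0,0,-0.45],"dr":[0,0,0]},{"delta_pos":[0,0,-0.25],"dr":[0,0,0]},{"delta_pos":[0,0,0],"dr":[0,0,0]}]'
python3 -m handwheel '[{"delta_pos":[0,0,0],"dr":[0,0,0]},{"delta_pos":[0,0,0],"dr":[0,0,0]},{"delta_pos":[0,0,0],"dr":[0,0,0]},{"delta_pos":[0,0,0],"dr":[0,0,0]},{"delta_pos":[0,0,0],"dr":[0,0,0]},{"delta_pos":[0,0,0],"dr":[0,0,0]},{"delta_pos":[0,0,0],"dr":[0,0,0]}]' 1 15
python3 -m handwheel '[{"delta_pos":[0,0,0.3],"dr":[0,0,0]},{"delta_pos":[0,0,0.7],"dr":[0,0,0]},{"delta_pos":[0,0,1],"dr":[0,0,0]},{"delta_pos":[0,0,1],"dr":[0,0,0]},{"delta_pos":[0,0,1],"dr":[0,0,0]},{"delta_pos":[0,0,0],"dr":[0,0,0]}]'
```

```text
tip [0.51922115 0.30885214] end [0.35141091 0.30530528] len 0.1678477189682856 ang 1.2108303513917746 mid [0.43531603 0.30707871] joint43 [0.45516698 0.30698608]
t: 29.5
eef_pos: [0.4504, 0.1465, 0.0353]
ee_rot: [3.14, 0.001, -0.19]
force: [-1.0, -0.2, -0.3]
width: 0.0879
gripper_force: 0.0
t: 30.2
eef_pos: [0.4503, 0.1464, 0.0365]
ee_rot: [3.142, -0.0, -0.19]
force: [-0.7, -0.8, 5.8]
width: 0.053
gripper_force: 15.0
t: 30.8
eef_pos: [0.4523, 0.1479, 0.1606]
ee_rot: [-3.136, -0.005, -0.19]
force: [1.2, -0.2, -1.8]
width: 0.0533
gripper_force: 15.0
```

```bash
python3 -m handwheel '[{"delta_pos":[0.35,0.1,0],"dr":[0,0,1.8]},{"delta_pos":[0.7,0.23,0],"dr":[0,0,1.8]},{"delta_pos":[0.75,0.24,0],"dr":[0,0,1.8]},{"delta_pos":[0.75,0.24,0],"dr":[0,0,1.8]},{"delta_pos":[0.75,0.24,0],"dr":[0,0,1.8]},{"delta_pos":[0.75,0.24,0],"dr":[0,0,1.8]},{"delta_pos":[0.75,0.24,0],"dr":[0,0,1.8]},{"delta_pos":[0.75,0.24,0],"dr":[0,0,1.8]},{"delta_pos":[0.53,0.18,0],"dr":[0,0,1.8]},{"delta_pos":[0,0,0],"dr":[0,0,0]}]'
python3 -m handwheel '[{"delta_pos":[0,0,-0.4],"dr":[0,0,0]},{"delta_pos":[0,0,-0.8],"dr":[0,0,0]},{"delta_pos":[0,0,-0.9],"dr":[0,0,0]},{"delta_pos":[0,0,-0.7],"dr":[0,0,0]},{"delta_pos":[0,0,-0.5],"dr":[0,0,0]},{"delta_pos":[0,0,-0.3],"dr":[0,0,0]},{"delta_pos":[0,0,-0.1],"dr":[0,0,0]},{"delta_pos":[0,0,0],"dr":[0,0,0]},{"delta_pos":[0,0,0],"dr":[0,0,0]}]'
```

```text
t: 31.8
eef_pos: [0.6339, 0.2054, 0.1548]
ee_rot: [3.141, 0.001, 0.093]
force: [-0.4, -0.4, -1.2]
width: 0.0531
gripper_force: 15.0
t: 32.7
eef_pos: [0.6332, 0.2054, 0.0462]
ee_rot: [-3.141, -0.001, 0.093]
force: [0.3, 0.4, -1.0]
width: 0.0531
gripper_force: 15.0
```

```bash
python3 -m handwheel '[{"delta_pos":[0,0,-0.12],"dr":[0,0,0]},{"delta_pos":[0,0,0],"dr":[0,0,0]}]'
python3 -m handwheel '[{"delta_pos":[0,0,0],"dr":[0,0,0]},{"delta_pos":[0,0,0],"dr":[0,0,0]},{"delta_pos":[0,0,0],"dr":[0,0,0]},{"delta_pos":[0,0,0],"dr":[0,0,0]},{"delta_pos":[0,0,0],"dr":[0,0,0]}]' -0.7
python3 -m handwheel '[{"delta_pos":[0,0,0.4],"dr":[0,0,0]},{"delta_pos":[0,0,0.8],"dr":[0,0,0]},{"delta_pos":[0,0,1],"dr":[0,0,0]},{"delta_pos":[0,0,1],"dr":[0,0,0]},{"delta_pos":[0,0,1],"dr":[0,0,0]},{"delta_pos":[0,0,1],"dr":[0,0,0]},{"delta_pos":[0,0,0.5],"dr":[0,0,0]}]'
python3 -m handwheel '[{"delta_pos":[-0.75,0.34,0],"dr":[0,0,-0.4]},{"delta_pos":[-0.75,0.34,0],"dr":[0,0,-0.4]},{"delta_pos":[-0.75,0.34,0],"dr":[0,0,-0.4]},{"delta_pos":[-0.75,0.34,0],"dr":[0,0,-0.4]},{"delta_pos":[-0.75,0.34,0],"dr":[0,0,-0.4]},{"delta_pos":[-0.75,0.34,0],"dr":[0,0,-0.4]},{"delta_pos":[-0.75,0.34,0],"dr":[0,0,-0.4]},{"delta_pos":[-0.75,0.34,0],"dr":[0,0,-0.4]},{"delta_pos":[-0.75,0.34,0],"dr":[0,0,-0.4]},{"delta_pos":[-0.48,0.34,0],"dr":[0,0,-0.4]}]' -0.7
python3 -m handwheel '[{"delta_pos":[0,0,0],"dr":[0,0,0]}]'
python3 - <<'E'
from h import *
import pickle
print(get_state()["eef_pos"],get_state()["ee_rot"])
cal=calibration("wrist"); save("wrist","w7"); pickle.dump(cal,open("w7.pkl","wb"))
E
```

```text
t: 32.9
eef_pos: [0.6327, 0.205, 0.0417]
ee_rot: [-3.141, -0.0, 0.092]
force: [0.1, 0.4, -1.4]
width: 0.0531
gripper_force: 15.0
t: 33.4
eef_pos: [0.6327, 0.2051, 0.0416]
ee_rot: [-3.142, -0.0, 0.092]
force: [0.1, -0.2, -0.5]
width: 0.0744
gripper_force: 0.0
t: 34.1
eef_pos: [0.6337, 0.2054, 0.2171]
ee_rot: [-3.14, -0.005, 0.093]
force: [0.5, -1.0, 0.3]
width: 0.0745
gripper_force: 0.0
t: 35.1
eef_pos: [0.4145, 0.3072, 0.2138]
ee_rot: [-3.14, -0.001, 0.023]
force: [-0.4, 0.3, 0.2]
width: 0.0741
gripper_force: 0.0
t: 35.2
eef_pos: [0.4146, 0.3079, 0.2139]
ee_rot: [-3.14, -0.001, 0.024]
force: [-0.0, -0.3, 0.7]
width: 0.0744
gripper_force: 0.0
[0.41459773 0.30787995 0.21388183] [-3.14004647e+00 -9.41182366e-04  2.44937564e-02]
```

View pics/w7.png

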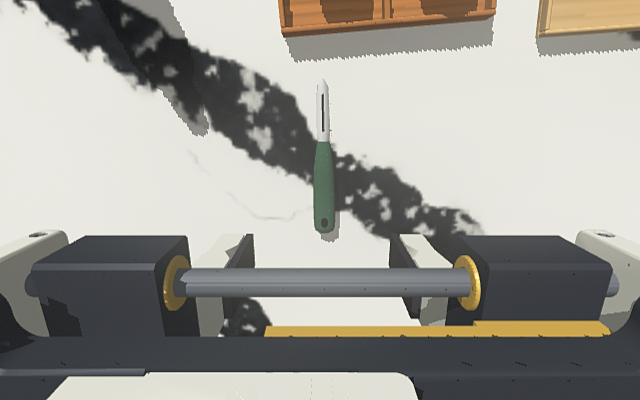

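The peeler, from (323,80) to (324,234), is centred in the jaws' plane. I'm going down for it.

```bash
python3 - <<'E'
from h import *; import pickle
cal=pickle.load(open("w7.pkl","rb"))
print(ray("wrist",(323,80),.003,cal)[:2],ray("wrist",(324,234),.012,cal)[:2])
E
python3 -m handwheel '[{"delta_pos":[0,0,-0.5],"dr":[0,0,0]},{"delta_pos":[0,0,-0.9],"dr":[0,0,0]},{"delta_pos":[0,0,-0.9],"dr":[0,0,0]},{"delta_pos":[0,0,-0.9],"dr":[0,0,0]},{"delta_pos":[0,0,-0.9],"dr":[0,0,0]},{"delta_pos":[0,0,-0.9],"dr":[0,0,0]},{"delta_pos":[0,0,-0.6],"dr":[0,0,0]},{"delta_pos":[0,0,-0.4],"dr":[0,0,0]},{"delta_pos":[0,0,-0.2],"dr":[0,0,0]},{"delta_pos":[0,0,0],"dr":[0,0,0]}]'
```

```text
[0.51743234 0.30970103] [0.34738416 0.30428552]
t: 36.25
eef_pos: [0.416, 0.3068, 0.0263]
ee_rot: [3.141, 0.0, 0.022]
force: [-0.0, 0.5, -0.5]
width: 0.0747
gripper_force: 0.0
```

```bash
python3 -m handwheel '[{"delta_pos":[0,0,-0.15],"dr":[0,0,0]},{"delta_pos":[0,0,0],"dr":[0,0,0]}]'
python3 -m handwheel '[{"delta_pos":[0,0,0],"dr":[0,0,0]},{"delta_pos":[0,0,0],"dr":[0,0,0]},{"delta_pos":[0,0,0],"dr":[0,0,0]},{"delta_pos":[0,0,0],"dr":[0,0,0]},{"delta_pos":[0,0,0],"dr":[0,0,0]},{"delta_pos":[0,0,0],"dr":[0,0,0]},{"delta_pos":[0,0,0],"dr":[0,0,0]},{"delta_pos":[0,0,0],"dr":[0,0,0]},{"delta_pos":[0,0,0],"dr":[0,0,0]}]' 1 25
python3 -m handwheel '[{"delta_pos":[0,0,0.3],"dr":[0,0,0]},{"delta_pos":[0,0,0.7],"dr":[0,0,0]},{"delta_pos":[0,0,1],"dr":[0,0,0]},{"delta_pos":[0,0,1],"dr":[0,0,0]},{"delta_pos":[0,0,1],"dr":[0,0,0]},{"delta_pos":[0,0,0.5],"dr":[0,0,0]},{"delta_pos":[0,0,0],"dr":[0,0,0]}]'
python3 -m handwheel '[{"delta_pos":[0.72,-0.69,0],"dr":[0,0,-8.5]},{"delta_pos":[0.72,-0.69,0],"dr":[0,0,-8.5]},{"delta_pos":[0.72,-0.69,0],"dr":[0,0,-8.5]},{"delta_pos":[0.72,-0.69,0],"dr":[0,0,-8.5]},{"delta_pos":[0.72,-0.69,0],"dr":[0,0,-8.5]},{"delta_pos":[0.72,-0.69,0],"dr":[0,0,-8.5]},{"delta_pos":[0.72,-0.69,0],"dr":[0,0,-8.5]},{"delta_pos":[0.72,-0.69,0],"dr":[0,0,-8.5]},{"delta_pos":[0.72,-0.69,0],"dr":[0,0,-8.5]},{"delta_pos":[0.72,-0.69,0],"dr":[0,0,-8.5]}]'
python3 -m handwheel '[{"delta_pos":[0,0,0],"dr":[0,0,0]},{"delta_pos":[0,0,0],"dr":[0,0,0]}]'
python3 - <<'E'
from h import *
import pickle
cal=calibration("wrist"); save("wrist","w8"); pickle.dump(cal,open("w8.pkl","wb"))
for r in mark_of("wrist","utensil_tray")[:3]: print(np.round(r["location"]),round(r["conf"],2),ray("wrist",r["location"],0,cal)[:2].round(3))
E
```

```text
t: 36.45
eef_pos: [0.416, 0.3072, 0.0224]
ee_rot: [-3.141, -0.0, 0.023]
force: [0.2, -0.3, -0.0]
width: 0.0747
gripper_force: 0.0
t: 37.35
eef_pos: [0.4158, 0.3069, 0.0221]
ee_rot: [3.141, 0.0, 0.022]
force: [-0.7, -0.0, 1.3]
width: 0.0244
gripper_force: 24.9
t: 38.05
eef_pos: [0.4167, 0.3081, 0.1601]
ee_rot: [-3.137, -0.003, 0.023]
force: [-0.6, -0.7, -1.0]
width: 0.0243
gripper_force: 24.9
t: 39.05
eef_pos: [0.6319, 0.0989, 0.1559]
ee_rot: [3.14, -0.0, -1.467]
force: [0.1, 1.1, -1.5]
width: 0.0245
gripper_force: 24.9
t: 39.25
eef_pos: [0.6313, 0.0992, 0.1556]
ee_rot: [3.139, -0.0, -1.461]
force: [0.2, -0.4, -1.5]
width: 0.0245
gripper_force: 24.9
[338.  76.] 0.89 [ 0.628 -0.003]
```

View pics/w8.png

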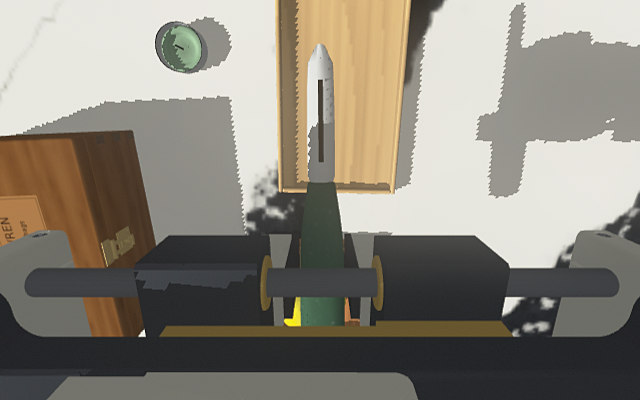

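The peeler is held with its blade toward -y, from (320,45) to (320,320). The utensil tray's near edge runs from (278,191) to (396,193), and its sides reach the top of the picture at columns 277 and 411. The tea light is at (180,47).

```bash
python3 - <<'E'
from h import *; import pickle
cal=pickle.load(open("w8.pkl","rb"))
a,b,c,d=[ray("wrist",k,.015,cal)[:2] for k in [(278,191),(396,193),(277,0),(411,0)]]
print(a,b,c,d,np.linalg.norm(a-b),np.linalg.norm(c-d))
l=(a-c)/np.linalg.norm(a-c)+(b-d)/np.linalg.norm(b-d); yd=l/np.linalg.norm(l); ce=(a+b)/2-.104*yd
print("yd",yd,"yaw",np.degrees(np.arctan2(-yd[0],yd[1])),"c",ce,"target",ce+.016*yd, get_state()["ee_rot"],get_state()["eef_pos"])
E
```

```text
[0.67110776 0.10325643] [0.56238847 0.09339445] [ 0.68270549 -0.05149961] [ 0.57815211 -0.06295702] 0.10916567122616268 0.10517928549936019
yd [-0.08753008  0.99616188] yaw 5.021530269827265 c [ 0.62585124 -0.00527539] target [0.62445076 0.0106632 ] [ 3.14027857e+00 -1.51908567e-04 -1.45955583e+00] [0.63098432 0.10019856 0.15637988]
```

```bash
python3 -m handwheel '[{"delta_pos":[-0.05,-0.4,0],"dr":[0,0,-0.4]},{"delta_pos":[-0.05,-0.7,0],"dr":[0,0,-0.4]},{"delta_pos":[-0.05,-0.8,0],"dr":[0,0,-0.4]},{"delta_pos":[0,-0.7,0],"dr":[0,0,0]},{"delta_pos":[0,-0.33,0],"dr":[0,0,0]},{"delta_pos":[0,0,-0.4],"dr":[0,0,0]},{"delta_pos":[0,0,-0.8],"dr":[0,0,0]},{"delta_pos":[0,0,-0.9],"dr":[0,0,0]},{"delta_pos":[0,0,-0.8],"dr":[0,0,0]},{"delta_pos":[0,0,-0.5],"dr":[0,0,0]}]'
python3 -m handwheel '[{"delta_pos":[0,0,-0.4],"dr":[0,0,0]},{"delta_pos":[0,0,-0.2],"dr":[0,0,0]},{"delta_pos":[0,0,-0.1],"dr":[0,0,0]},{"delta_pos":[0,0,0],"dr":[0,0,0]},{"delta_pos":[0,0,0],"dr":[0,0,0]}]'
```

```text
t: 40.35
eef_pos: [0.6258, 0.0128, 0.0523]
ee_rot: [3.139, -0.0, -1.481]
force: [0.2, -0.1, -0.8]
width: 0.0243
gripper_force: 24.9
t: 40.85
eef_pos: [0.6278, 0.0123, 0.0348]
ee_rot: [-3.14, 0.0, -1.482]
force: [0.5, 0.3, -1.1]
width: 0.0245
gripper_force: 24.9
```

```bash
python3 -m handwheel '[{"delta_pos":[0,0,-0.15],"dr":[0,0,0]},{"delta_pos":[0,0,-0.1],"dr":[0,0,0]},{"delta_pos":[0,0,0],"dr":[0,0,0]}]'
python3 -m handwheel '[{"delta_pos":[0,0,0],"dr":[0,0,0]},{"delta_pos":[0,0,0],"dr":[0,0,0]},{"delta_pos":[0,0,0],"dr":[0,0,0]},{"delta_pos":[0,0,0],"dr":[0,0,0]}]' 0.05
python3 -m handwheel '[{"delta_pos":[0,0,0.2],"dr":[0,0,0]},{"delta_pos":[0,0,0.5],"dr":[0,0,0]},{"delta_pos":[0,0,0.8],"dr":[0,0,0]},{"delta_pos":[0,0,1],"dr":[0,0,0]},{"delta_pos":[0,0,1],"dr":[0,0,0]},{"delta_pos":[0,0,1],"dr":[0,0,0]},{"delta_pos":[0,0,1],"dr":[0,0,0]},{"delta_pos":[0,0,1],"dr":[0,0,0]}]'
python3 -m handwheel '[{"delta_pos":[-0.6,0,0.6],"dr":[0,0,0]},{"delta_pos":[-0.8,0,0.6],"dr":[0,0,0]},{"delta_pos":[-0.8,0,0.6],"dr":[0,0,0]},{"delta_pos":[-0.8,0,0.6],"dr":[0,0,0]},{"delta_pos":[-0.8,0,0],"dr":[0,0,0]},{"delta_pos":[-0.8,0,0],"dr":[0,0,0]},{"delta_pos":[-0.6,0,0],"dr":[0,0,0]},{"delta_pos":[0,0,0],"dr":[0,0,0]}]' 
python3 - <<'E'
from h import *
a=save("top","t9"); b=save("scene","s9")
A=cv2.resize(a[90:260,170:470],(800,453)); cv2.imwrite("pics/t9c.png",A[...,::-1])
cv2.imwrite("pics/s9c.png",cv2.resize(b[110:290,220:440],(733,600))[...,::-1])
E
```

```text
t: 41.15
eef_pos: [0.6271, 0.012, 0.0262]
ee_rot: [3.141, 0.0, -1.482]
force: [-0.1, 0.7, -1.4]
width: 0.024
gripper_force: 24.9
t: 41.55
eef_pos: [0.6274, 0.0121, 0.0267]
ee_rot: [-3.141, 0.0, -1.482]
force: [-0.1, -1.0, -0.1]
width: 0.0412
gripper_force: 0.0
t: 42.35
eef_pos: [0.627, 0.012, 0.2235]
ee_rot: [-3.141, 0.0, -1.482]
force: [0.2, -0.5, -0.3]
width: 0.0417
gripper_force: 0.0
t: 43.15
eef_pos: [0.4694, 0.0119, 0.2948]
ee_rot: [-3.14, 0.001, -1.481]
force: [1.3, -0.7, 0.4]
width: 0.0417
gripper_force: 0.0
```

View pics/t9c.png

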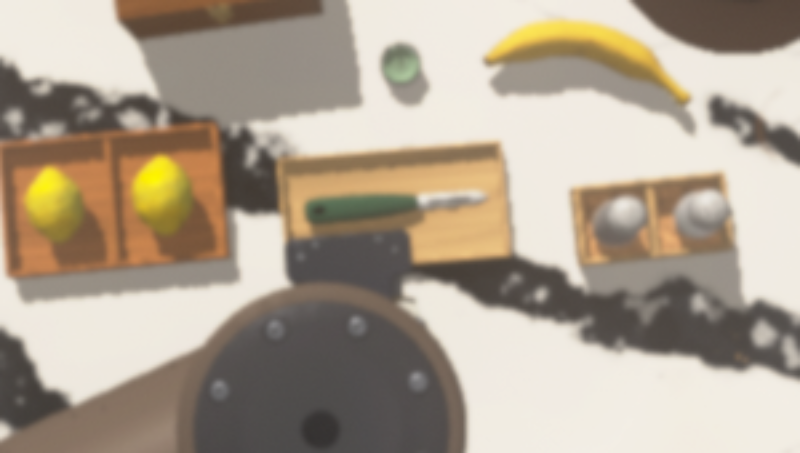

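View pics/s9c.png

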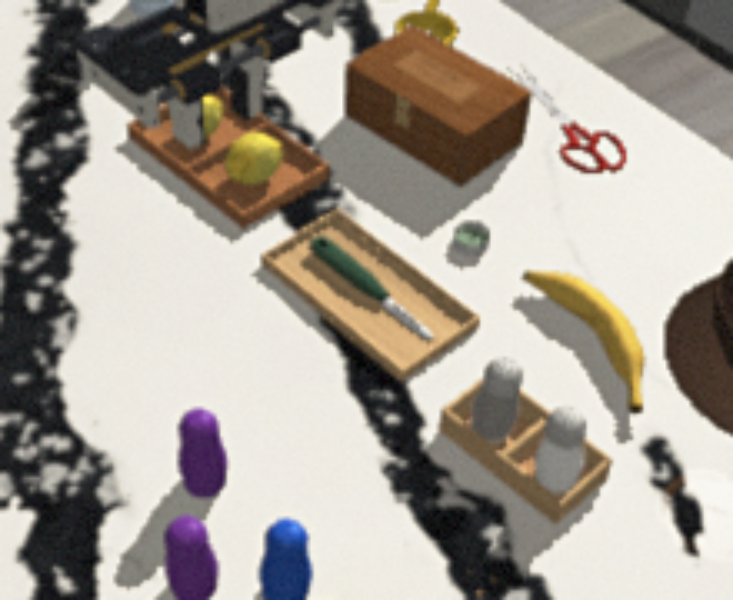

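In the crops the shakers stand upright in the wells at (620,218) and (703,212). The lemons lie one in each half at (53,203) and (162,193), the peeler lies flat in its tray at (395,205), and the tea light and banana look unmoved. I'm handing the job in.

```bash
python3 -c "
from station import *
print(job_done())"
```

```text
the job is handed in; nothing more can be done
None
```

I handed the job in at about 43 s: both shakers stand upright in the caddy wells, one lemon lies in each half of the fruit tray, the peeler lies flat in the utensil tray, and the tea light and banana were not touched.

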